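# Lift the orange swing bucket out of its trunnion rack and onto the balance

### The arm

A 7-joint arm with a two-finger parallel gripper is mounted at the origin on the work surface. World frame = base frame: x ahead of the robot, y to its left, z up, the work surface at z = 0. Lengths are in m, angles in rad, forces in N, time in s.
With the tool pointing down it reaches from about 0.4 to 0.925 m from the base axis. Payload 5.6 kg.
Tool frame: the origin (TCP) lies midway between the tips of the shut fingers; the grasp point (between the pads) lies 19 mm behind it; y points along the fingers, x is the direction in which the jaws open and shut, and the axes are right-handed (so a half turn about y gives the same grasp; the last joint's range is limited). The gripper opens to 85 mm and grips with 20 to 120 N. Pads are 22 mm wide; open, the fingers measure 114 mm over their backs; the gripper's body (76 mm by 85 mm) begins 54 mm behind the grasp point. The pads swing forward as they close: fully open they stand 13 mm farther back than shut.
Start: joints at [-1.214, 0.468, -0.012, 1.603, 0.006, 1.071, -0.056], TCP at [0.253, 0.599, 0.231] pointing down, gripper open.
Joint ranges: [-2.53, 2.53], [-0.31, 2.02], [-1.57, 1.55], [0.28, 2.44], [-1.29, 4.43], [0.15, 1.84], [-2.92, 2.92]. Speed limits (rad/s): [2.57, 2.57, 3.14, 3.14, 3.14, 3.14, 3.14].

### API

Orientations are given as a unit quaternion [x, y, z, w].
In Python, from cell import robot, viewer, order gives the robot as it stands.
- The arm moves only by the tool carry_out, never from a script. Its argument "moves" is a list of rows, each an object of numbers: "x", "y", "z": the shift along the tool's x, y, z in cm; "rx", "ry", "rz": the turn, a rotation vector about the tool's x, y, z in rad; "claw": the gripper's target within -1 to 1 (shut at 1, half-way at 0, fully open at -1). A call has 1 to 20 rows; each row is the pose to reach, as a shift and turn from the pose measured when the call began, along the tool's axes at that moment; what a row does not reach only later rows make up. A row lasts 1/10 s, in which the tool goes at most 50 mm and 8.59 degrees, less where a joint would pass 70% of its speed; a pose out of reach is approached as far as the arm can. A call with a gripper value outside its range is refused whole. The fingers move at their own pace and stop on an object; the grip force is fixed at half the most. Time passes only in rows, so rows that repeat a pose let the fingers close. It gives the time, the measured TCP pose, the force and the opening at its end, in the units of the state.
- robot.read_state(): the state, without advancing time (a new reading comes with each control period).
- viewer.capture(name): name is "scene" or "top"; returns the picture (420x560x3 uint8, red, green, blue); there is no depth.
- viewer.calibration(name): a dict with "camera_matrix" (3x3 intrinsics, pixels), "k1" (the pictures are not rectified: a ray, as slopes to the right and down, at radius r is drawn at 1 + k1 r^2 times it, then the intrinsics apply), "T" (4x4, takes a point from camera to world coordinates). Camera axes: x right, y down, z forward; pixel columns grow to the right and rows downward; lengths in m; the calibration is good to about 2 mm. A picture is of the moment at which its call begins. calibration takes no time and is no camera call.
- order.finish_job(): hands the job in, once; it reports no verdict.
Trained networks look in the newest picture that a camera, given by its name, has taken for a name from the list of things; names that differ only in an ending like _2 or _b are one class to them, and where a whole thing is asked for, a point or a joint stands for the part that bears it (a point fixed in the world has none). Each returns a list of dicts, best first, with "conf" (0 to 1); they miss things now and then, are a little off and sometimes report something else, mostly with a low value. They report only what shows in the picture. A call takes as long as a camera call. They do not tell look-alikes from the thing itself.
- viewer.recognise(target, camera): "rect" ([left, top, right, bottom] in pixels, round what is visible of it).
- viewer.silhouettes(target, camera): "pixels" (420x560 bool, what is visible of it) and "rect" ([left, top, right, bottom] in pixels, round what is visible of it).
- viewer.landmark_of(target, camera): "centre" ([column, row] in pixels: a listed point, or the origin of a listed thing).
The state is a dict: "clock": time; "joint_positions": joint angles; "joint_vel": joint speeds; "effort": joint torques, N m; "eef_pos": TCP position; "eef_rot": TCP orientation; "force": force on the tool from outside, world axes, zero at the start; "moment": the same for the moment, N m; "grip_width": finger opening in m.
Only numpy, scipy, OpenCV 4.12 (cv2) and the standard library are available. Lean on these libraries where they do the work, as an engineer would, in place of code of your own. Each camera call takes 0.05 s, during which the arm holds its last target.

### The job

The orange centrifuge bucket has to be weighed: take it by its top handle, lift it up out of the rack's notches without letting it swing or catch, and set it down gently and upright in the middle of the balance pan. Leave it standing there, and leave the blue bucket hanging in the rack as it is.

Things in the scene. Friction and masses are not known exactly. Their poses are not given: they have to be found in the camera images.
- orange_bucket_center (a point): Orange round cup 68 mm wide, 75 tall, 0.35-0.7 kg, rigid arch handle over its mouth. Point on its axis, 61.5 mm above its underside; z up, x along the trunnion pins (9 mm thick, 58 above underside, tips at x +-60.5) and the handle's flat crossbar: 68 mm long, 12 thick (y), 16 tall, its middle 53.5 above this point, 32 clear of the rim. Swings freely about the pins. Half a turn in yaw is the same.
- blue_bucket_center (a point): The blue bucket, same shape and size and same point as the orange one, hanging in the rack's other bay, its axis 130 mm away along y. Its handle's top is 153 mm above the table. To be left hanging.
- rack: Fixed grey rack, origin under its centre on the table. Two upright plates along its y, 98 mm apart, tops 99.5 mm high, with open notches for the pins at y = +-65 mm (12 mm wide, 16 deep, wider mouth), pins along x. A bucket hangs level, underside 30 mm above the table; raised straight up 20 mm its pins are clear. Buckets may be in either bay.
- pan (a point): Centre of the upper face of the balance's round steel pan, 150 mm across, 70 mm above the table, rigid and fixed; z up. The balance is a low cream box, 250 by 200 mm; its display lies towards its -x, and nothing on it is higher than the pan.
Mind the look-alikes: they are no part of the job. Of the things that look like the part that bears blue_bucket_center, the largest one is meant.

How it is judged:
On the way:
1. the orange bucket is lifted clear of its notches (at least 35 mm above where it hung), level within 15 degrees (height (world z) of orange_bucket_center above 0.1265 m and angle between orange_bucket_center's own z axis and vertical below 0.26 rad), for 0.1 s.
At the end, for the whole second after the job is handed in: The orange bucket stands released and still on the balance pan, its axis within 30 mm of the pan's centre, its underside on the pan (within 7 mm), upright within 6 degrees; the blue bucket hangs in its bay within 15 mm of where it was and within 10 degrees of level (horizontal distance between orange_bucket_center and pan below 0.03 m and z of orange_bucket_center in the frame of pan between 0.0545 and 0.0685 m and angle between orange_bucket_center's own z axis and vertical below 0.1 rad and linear speed of orange_bucket below 0.02 m/s and contact force between the fingers and orange_bucket below 0.1 N and distance of blue_bucket_center from where it was at the start of the episode below 0.015 m and angle between blue_bucket_center's own z axis and vertical below 0.17 rad); the robot touches nothing.
It fails at once if the orange bucket swings or tips more than 20 degrees (angle between orange_bucket_center's own z axis and vertical above 0.35 rad).
It fails at once if the orange bucket catches in the rack or is pressed into it (more than 50 N between them) (contact force between orange_bucket and rack above 50 N).
It fails at once if the orange bucket is dropped or pushed hard onto the balance (more than 60 N) (contact force between orange_bucket and balance above 60 N).
It fails at once if the blue bucket is lifted, shoved or set swinging (moved more than 30 mm or tilted more than 20 degrees) (distance of blue_bucket_center from where it was at the start of the episode above 0.03 m or angle between blue_bucket_center's own z axis and vertical above 0.35 rad).
It also fails if it takes over 48 s, if anything falls off the work surface, if the arm or the gripper's body presses on something with over 40 N, if the wrist force passes 120 N, or if a joint passes its speed limit or range.

## Working session

There is one attempt and no reset: what is moved stays moved. The work goes in short steps, Python scripts to look and compute and a tool call to move; the robot and the scene stay as the last step left them, time stands still between calls to the robot, and variables do not carry over. Pictures are saved under pics/ and viewed, and the job is handed in when it is done.

Besides the shell and the picture viewer there is one more tool, called after "Emit:" as name([rows], argument=value, ...), one row to a line, values as JSON. carry_out: Moves the arm, as the interface text tells. Its arguments: {"type":"object","properties":{"moves":{"type":"array"}},"required":["moves"]}

```bash
ls; mkdir -p pics
python3 - <<'E'
from cell import robot, viewer, order
import cv2
s=robot.read_state(); print({k:s[k] for k in('clock','eef_pos','eef_rot','grip_width','force')})
for n in("scene","top"):
    im=viewer.capture(n); cv2.imwrite(f'pics/{n}0.png',im[:,:,::-1])
    c=viewer.calibration(n); print(n,c)
    for t in("orange_bucket_center","blue_bucket_center","pan","rack"):
        print(n,t,[(d['conf'],d['centre']) for d in viewer.landmark_of(t,n)])
E
```

```text
pics
{'clock': 0.0, 'eef_pos': array([0.25285203, 0.59820005, 0.2303285 ]), 'eef_rot': array([ 0.58971916,  0.3902343 , -0.39123414, -0.58896889]), 'grip_width': 0.0854997108063385, 'force': array([-0.22547445, -0.40813675,  0.7438233 ])}
scene {'camera_matrix': array([[445.68983061,   0.        , 273.55424514],
       [  0.        , 445.68983061, 215.30046708],
       [  0.        ,   0.        ,   1.        ]]), 'k1': 0.003258002052914198, 'T': array([[-0.42644198,  0.58079341, -0.69341637,  1.18406465],
       [ 0.90433689,  0.28897586, -0.31411421,  0.38800461],
       [ 0.01794513, -0.76103349, -0.64846434,  0.74205504],
       [ 0.        ,  0.        ,  0.        ,  1.        ]])}
scene orange_bucket_center [(0.98, [295.7, 255.7])]
scene blue_bucket_center [(0.96, [359.5, 271.9]), (0.77, [444.6, 266.9]), (0.75, [337.1, 218.7])]
scene pan [(0.89, [161.2, 208.6])]
scene rack [(0.66, [321.0, 293.3])]
top {'camera_matrix': array([[452.19202003,   0.        , 280.33149146],
       [  0.        , 452.19202003, 207.77568196],
       [  0.        ,   0.        ,   1.        ]]), 'k1': -0.11759999468297203, 'T': array([[-0.0050515 , -0.99839648,  0.05638218,  0.42683371],
       [-0.99998073,  0.00524697,  0.00331942,  0.08078028],
       [-0.00360993, -0.05636432, -0.99840374,  1.08380269],
       [ 0.        ,  0.        ,  0.        ,  1.        ]])}
top orange_bucket_center [(0.58, [241.3, 165.0])]
top blue_bucket_center [(0.81, [185.0, 169.6]), (0.73, [235.0, 258.3]), (0.62, [121.7, 234.7])]
top pan [(0.8, [395.5, 177.4])]
top rack [(0.79, [216.3, 174.2])]
```

View pics/scene0.png

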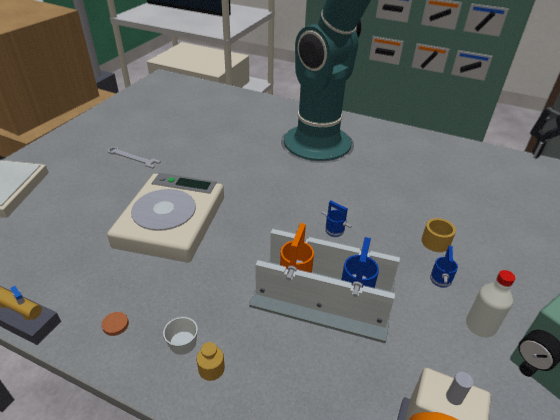

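View pics/top0.png

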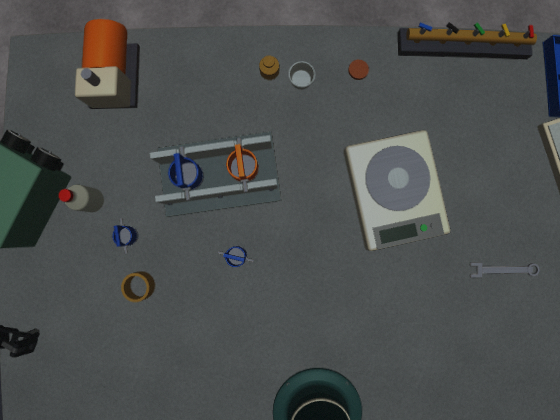

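The scene picture shows the orange bucket at (297,255) and the blue one at (361,272), both hanging in the rack, with the pan at (162,209).

- **For orange:** only the bucket at scene (297,255), top (241,165). The orange cylinder at top (105,45) belongs to a machine, and the reddish disc at top (358,69) is flat.
- **For blue:** the big one in the rack at top (185,172). The small ones at top (235,257) and (123,236) are decoys.

```bash
cat > h.py <<'E'
import numpy as np, cv2
from cell import viewer
def ray(n,px):
    c=viewer.calibration(n); K=np.array(c['camera_matrix']);T=np.array(c['T'])
    d=np.array([(px[0]-K[0,2])/K[0,0],(px[1]-K[1,2])/K[1,1]])
    u=d.copy()
    for _ in range(20): u=d/(1+c['k1']*(u@u))
    v=T[:3,:3]@np.array([u[0],u[1],1.]); return T[:3,3],v/np.linalg.norm(v)
def atz(n,px,z):
    o,v=ray(n,px); return o+v*(z-o[2])/v[2]
def proj(n,P):
    c=viewer.calibration(n); K=np.array(c['camera_matrix']);T=np.array(c['T'])
    p=T[:3,:3].T@(np.array(P)-T[:3,3]); u=p[:2]/p[2]; u=u*(1+c['k1']*(u@u)); return K[:2,:2]@u+K[:2,2]
def tri(a,b):
    A=np.zeros((3,3));y=np.zeros(3)
    for o,v in(ray('scene',a),ray('top',b)):
        M=np.eye(3)-np.outer(v,v);A+=M;y+=M@o
    return np.linalg.solve(A,y)
E
python3 - <<'E'
from h import *
for n,a,b,z in(('or',[295.7,255.7],[241.3,165],.0915),('bl',[359.5,271.9],[185,169.6],.0915),('pan',[161.2,208.6],[395.5,177.4],.07)):
    print(n,tri(a,b),atz('scene',a,z),atz('top',b,z))
im=cv2.imread('pics/top0.png')
c=cv2.resize(im[125:220,145:290],None,fx=5,fy=5,interpolation=cv2.INTER_CUBIC);cv2.imwrite('pics/topc.png',c)
im=cv2.imread('pics/scene0.png')
c=cv2.resize(im[210:340,240:405],None,fx=4.5,fy=4.5,interpolation=cv2.INTER_CUBIC);cv2.imwrite('pics/scc.png',c)
E
```

```text
or [0.57945095 0.16833355 0.08848797] [0.58307454 0.1673981  0.0915    ] [0.57821242 0.17004417 0.0915    ]
bl [0.5687447  0.29665898 0.09140695] [0.56837052 0.29759879 0.0915    ] [0.56901797 0.29565465 0.0915    ]
pan [ 0.55500432 -0.18363007  0.06460298] [ 0.56112075 -0.1843623   0.07      ] [ 0.55180069 -0.17773454  0.07      ]
```

View pics/topc.png

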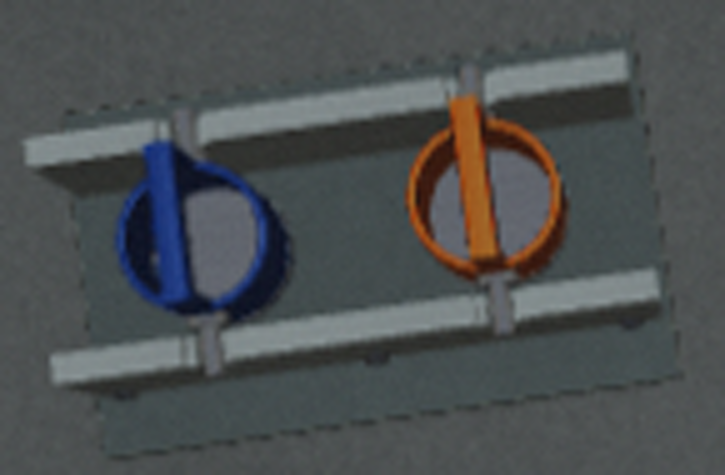

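View pics/scc.png

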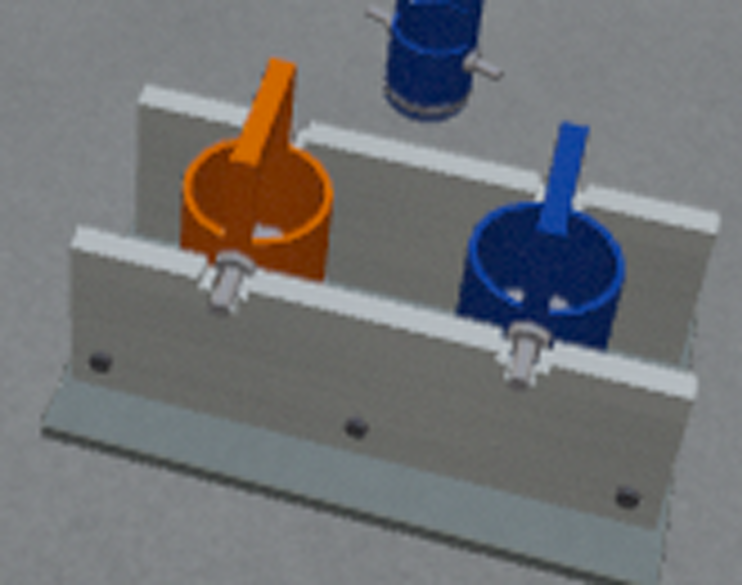

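The crops show the orange crossbar running from crop (465,97) to (485,261), clear of everything. The blue bucket hangs level, 130 mm away.

```bash
cat >> h.py <<'E'
def model(xy,yaw,z0=.0915):
    c,s=np.cos(yaw),np.sin(yaw);R=np.array([[c,-s,0],[s,c,0],[0,0,1]])
    f=lambda p:R@np.array(p)+np.array([xy[0],xy[1],z0])
    bar=[f([a*.034,b*.006,.0615]) for a,b in((1,1),(1,-1),(-1,-1),(-1,1))]
    pins=[f([a*.0605,0,-.0035+.0045]) for a in(1,-1)]
    rim=[f([.034*np.cos(t),.034*np.sin(t),.0135]) for t in np.linspace(0,6.283,40)]
    return bar,pins,rim
E
python3 - <<'E'
from h import *
from scipy.spatial.transform import Rotation as Ro
from cell import robot
s=robot.read_state();print(Ro.from_quat(s['eef_rot']).as_matrix().round(3))
T=lambda p:np.array(p)/5-.4+np.array([145,125]); S=lambda p:np.array(p)/4.5-.39+np.array([240,210])
tb=[atz('top',T(p),.153) for p in((450,97),(480,97),(500,260),(470,262))]
print('top bar',np.mean(tb,0), tb)
d=(tb[0]+tb[1]-tb[2]-tb[3])/2;print('len',np.linalg.norm(d),'yaw',np.arctan2(d[1],d[0]))
# scene: bar top corners
sb=[atz('scene',S(p),.153) for p in((233,162),(259,162),(297,66),(270,60))]
print('scene bar',np.mean(sb,0)); d=(sb[0]+sb[1]-sb[2]-sb[3])/2;print(np.linalg.norm(d),np.arctan2(d[1],d[0]))
# pins via top: orange tips
a=atz('top',T((468,68)),.093);b=atz('top',T((505,332)),.093);print('pins',a,b,(a+b)/2,np.linalg.norm(a-b),np.arctan2(*(a-b)[1::-1]))
# rack edges
for p,q in(((25,140),(628,52)),((50,357),(655,270))):
    a=atz('top',T(p),.0995);b=atz('top',T(q),.0995);d=a-b;print('rack',np.linalg.norm(d),np.arctan2(-d[0],d[1]))
# pan by silhouette
for n in('top','scene'):
    for t in('pan','rack','orange_bucket_center'):
        try: print(n,t,[(r['conf'],r['rect'],r['pixels'].sum()) for r in viewer.silhouettes(t,n)])
        except Exception as e: print(n,t,e)
for n in('top','scene'):
    im=cv2.imread(f'pics/{n}0.png'); 
    hsv=cv2.cvtColor(im,cv2.COLOR_BGR2HSV)
    x0,y0,x1,y1=(350,130,445,215) if n=='top' else (115,175,215,240)
    c=im[y0:y1,x0:x1]; cv2.imwrite(f'pics/pan_{n}.png',cv2.resize(c,None,fx=6,fy=6,interpolation=cv2.INTER_CUBIC))
    print(im[180,380] if n=='top' else im[209,150])
E
```

```text
[[ 0.389  0.    -0.921]
 [ 0.921 -0.     0.389]
 [-0.    -1.    -0.   ]]
top bar [0.57863409 0.16810028 0.153     ] [array([0.61318011, 0.1786213 , 0.153     ]), array([0.61306738, 0.16607332, 0.153     ]), array([0.54451884, 0.15762106, 0.153     ]), array([0.54377002, 0.17008544, 0.153     ])]
len 0.06950032608633426 yaw 0.12252247156259749
scene bar [0.58403094 0.17049018 0.153     ]
0.06587987760150482 0.14986104891444663
pins [0.63820375 0.17695779 0.093     ] [0.52018227 0.16035613 0.093     ] [0.57919301 0.16865696 0.093     ] 0.11918340892267584 0.13974945648128592
rack 0.2710822032465395 0.13530299183438182
rack 0.26972000976466737 0.13593776044403288
top pan [(0.61, [343.0, 131.9, 454.0, 251.4], np.int64(9199))]
top rack [(0.78, [147.5, 133.0, 280.6, 217.1], np.int64(6407))]
top orange_bucket_center [(0.77, [225.7, 139.0, 258.1, 190.5], np.int64(962))]
scene pan [(0.69, [105.5, 175.9, 222.4, 260.5], np.int64(7009))]
scene rack []
scene orange_bucket_center []
[109 102  98]
[161 151 148]
```

View pics/pan_top.png

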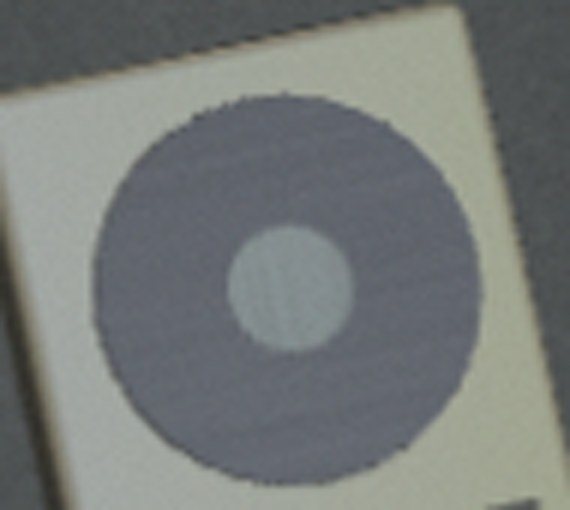

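Run:
```python
from h import *
for n,seed,z in(('top',(380,180),.07),('scene',(140,210),.07)):
    im=cv2.imread(f'pics/{n}0.png'); im=cv2.medianBlur(im,3)
    hsv=cv2.cvtColor(im,cv2.COLOR_BGR2HSV); lab=cv2.cvtColor(im,cv2.COLOR_BGR2LAB)
    m=((lab[:,:,2].astype(int)<131)).astype(np.uint8)
    x0,y0,x1,y1=(358,138,438,218) if n=='top' else (122,183,205,240)
    mm=np.zeros_like(m);mm[y0:y1,x0:x1]=m[y0:y1,x0:x1]
    k,l,st,ce=cv2.connectedComponentsWithStats(mm); i=l[seed[1],seed[0]]
    print(n,i,st[i]); cs,_=cv2.findContours((l==i).astype(np.uint8),0,2); c=max(cs,key=len)
    h=cv2.convexHull(c)[:,0]; P=np.array([atz(n,p,z) for p in h])[:,:2]
    (x,y),r=cv2.minEnclosingCircle(P.astype(np.float32)); 
    A=np.c_[2*P,np.ones(len(P))];s=np.linalg.lstsq(A,(P**2).sum(1),rcond=None)[0];print('lsq',s[:2],np.sqrt(s[2]+s[0]**2+s[1]**2),'mec',x,y,r)
```

```text
top 3 [ 358  146   72   72 3973]
lsq [ 0.55010942 -0.15923767] 0.0922216697770786 mec 0.5469207167625427 -0.1581716239452362 0.09935156255960464
scene 2 [ 131  183   74   47 2333]
lsq [ 0.53398459 -0.18488886] 0.09158862952164691 mec 0.5307767391204834 -0.17117564380168915 0.10343702137470245
```

The pan is a clean circle centred at top pixel (397.4,177.9), with a lighter inner disc on the same centre. The colour mask leaked, so I'll use the picked circle instead.

View pics/pan_scene.png

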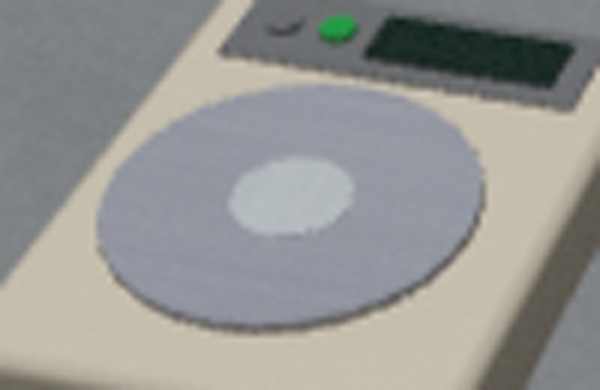

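Run:
```python
from h import *
for p in((93,290),(482,290),(287,94),(287,487),(287,290)): print(atz('top',np.array(p)/6-.42+np.array([350,130]),.07))
from scipy.spatial.transform import Rotation as Ro
```

```text
[ 0.5507649  -0.10798144  0.07      ]
[ 0.55056675 -0.25764832  0.07      ]
[ 0.62577748 -0.18408971  0.07      ]
[ 0.47596727 -0.18050335  0.07      ]
[ 0.55062149 -0.1821185   0.07      ]
```

Emit:
carry_out([
  {"x":-1.7,"z":-2.9,"ry":-0.03},
  {"x":-3.4,"z":-5.9,"ry":-0.065},
  {"x":-5.0,"z":-8.8,"ry":-0.1},
  {"x":-6.7,"z":-11.7,"ry":-0.135},
  {"x":-8.4,"z":-14.7,"ry":-0.17},
  {"x":-10.1,"z":-17.6,"ry":-0.2},
  {"x":-11.7,"z":-20.5,"ry":-0.235},
  {"x":-13.4,"z":-23.5,"ry":-0.27},
  {"x":-15.1,"z":-26.4,"ry":-0.3},
  {"x":-16.8,"z":-29.3,"ry":-0.335},
  {"x":-18.4,"z":-32.2,"ry":-0.37},
  {"x":-20.1,"z":-35.2,"ry":-0.4},
  {"x":-21.8,"z":-38.1,"ry":-0.435},
  {"x":-23.5,"z":-41.0,"ry":-0.47},
  {"x":-25.1,"z":-44.0,"ry":-0.5},
  {"x":-26.8,"z":-46.9,"ry":-0.535},
  {"x":-26.8,"z":-46.9,"ry":-0.535},
  {"x":-26.8,"z":-46.9,"ry":-0.535},
  {"x":-26.8,"z":-46.9,"ry":-0.535},
])

```text
invalid input
```

```bash
cat > look.py <<'E'
import sys
from h import *
from cell import robot
from scipy.spatial.transform import Rotation as Ro
s=robot.read_state();print('t',s['clock'],'p',s['eef_pos'].round(4),'F',s['force'].round(2),'w',s['grip_width'],'j',s['joint_positions'].round(2));print(Ro.from_quat(s['eef_rot']).as_matrix().round(3))
for n in('scene','top'):
    im=viewer.capture(n)[:,:,::-1].copy(); cv2.imwrite(f'pics/{n}_{sys.argv[1]}.png',im)
    print(n,'tcp px',proj(n,s['eef_pos']))
def crop(n,b,f): 
    x0,y0,x1,y1=b; cv2.imwrite(f'pics/{n}_{sys.argv[1]}c.png',cv2.resize(cv2.imread(f'pics/{n}_{sys.argv[1]}.png')[y0:y1,x0:x1],None,fx=f,fy=f,interpolation=cv2.INTER_CUBIC))
b=list(map(int,sys.argv[2:6])); crop('scene',b,4)
E
python3 look.py a 220 160 410 310
```

```text
t 0.8 p [0.253  0.5987 0.2313] F [-0.05 -0.11  0.09] w 0.08511438833698327 j [-1.21  0.47 -0.01  1.6   0.01  1.07 -0.06]
[[ 0.389  0.    -0.921]
 [ 0.921  0.     0.389]
 [ 0.    -1.    -0.   ]]
scene tcp px [557.04246374 170.62810025]
top tcp px [ 18.99259251 321.81735133]
```

View pics/scene_ac.png

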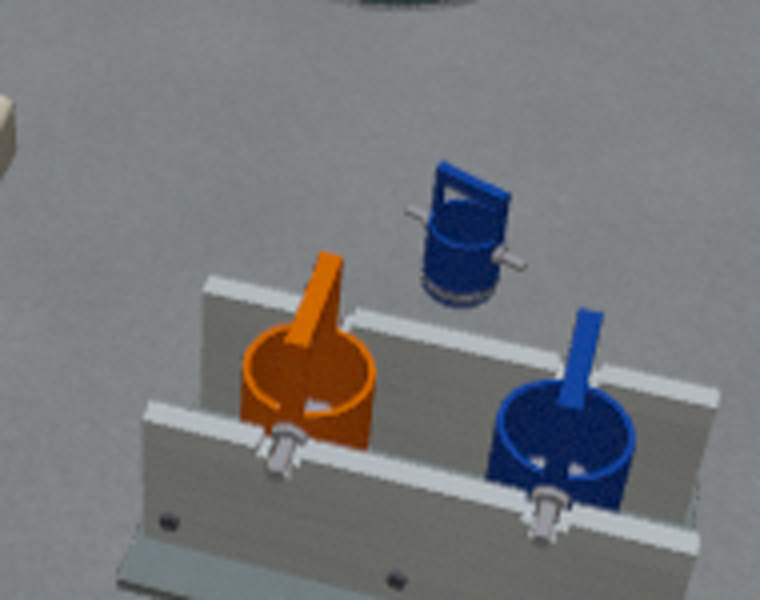

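View pics/top_a.png

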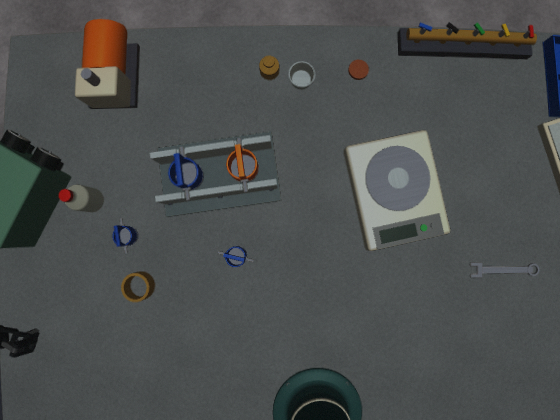

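Invalid input, and nothing moved. I'll try again with every key given.

Emit:
carry_out([
  {"x":-1.7,"y":0,"z":-2.9,"rx":0,"ry":-0.03,"rz":0,"claw":-1},
])

```text
clock: 1.0
eef_pos: [0.2689, 0.5749, 0.2311]
eef_rot: [-0.581, -0.402, 0.402, 0.583]
force: [-0.0, 1.2, 0.0]
grip_width: 0.0853
```

Emit:
carry_out([
  {"x":-1.8,"y":0,"z":-2.9,"rx":0,"ry":-0.033,"rz":0,"claw":-1},
  {"x":-3.6,"y":0,"z":-5.8,"rx":0,"ry":-0.066,"rz":0,"claw":-1},
  {"x":-5.4,"y":0,"z":-8.7,"rx":0,"ry":-0.1,"rz":0,"claw":-1},
  {"x":-7.2,"y":0,"z":-11.6,"rx":0,"ry":-0.133,"rz":0,"claw":-1},
  {"x":-9.0,"y":0,"z":-14.5,"rx":0,"ry":-0.166,"rz":0,"claw":-1},
  {"x":-10.8,"y":0,"z":-17.4,"rx":0,"ry":-0.2,"rz":0,"claw":-1},
  {"x":-12.6,"y":0,"z":-20.3,"rx":0,"ry":-0.233,"rz":0,"claw":-1},
  {"x":-14.4,"y":0,"z":-23.2,"rx":0,"ry":-0.266,"rz":0,"claw":-1},
  {"x":-16.2,"y":0,"z":-26.1,"rx":0,"ry":-0.3,"rz":0,"claw":-1},
  {"x":-18.0,"y":0,"z":-29.0,"rx":0,"ry":-0.333,"rz":0,"claw":-1},
  {"x":-19.8,"y":0,"z":-31.9,"rx":0,"ry":-0.366,"rz":0,"claw":-1},
  {"x":-21.6,"y":0,"z":-34.8,"rx":0,"ry":-0.4,"rz":0,"claw":-1},
  {"x":-23.4,"y":0,"z":-37.7,"rx":0,"ry":-0.433,"rz":0,"claw":-1},
  {"x":-25.2,"y":0,"z":-40.6,"rx":0,"ry":-0.466,"rz":0,"claw":-1},
  {"x":-27.0,"y":0,"z":-43.5,"rx":0,"ry":-0.497,"rz":0,"claw":-1},
  {"x":-27.0,"y":0,"z":-43.5,"rx":0,"ry":-0.497,"rz":0,"claw":-1},
  {"x":-27.0,"y":0,"z":-43.5,"rx":0,"ry":-0.497,"rz":0,"claw":-1},
  {"x":-27.0,"y":0,"z":-43.5,"rx":0,"ry":-0.497,"rz":0,"claw":-1},
])

```text
clock: 2.8
eef_pos: [0.5795, 0.1696, 0.2293]
eef_rot: [0.463, 0.533, -0.533, -0.466]
force: [-0.8, 0.7, 0.2]
grip_width: 0.0855
```

```bash
python3 look.py b 220 130 410 280
```

```text
t 2.8 p [0.5795 0.1696 0.2293] F [-0.79  0.68  0.25] w 0.08552762721463558 j [-0.4   0.39  0.08  1.73 -0.04  1.03  1.4 ]
[[-0.136 -0.003 -0.991]
 [ 0.991  0.003 -0.136]
 [ 0.003 -1.     0.002]]
scene tcp px [301.3411737 202.2605374]
top tcp px [235.06267221 153.4925943 ]
```

View pics/scene_bc.png

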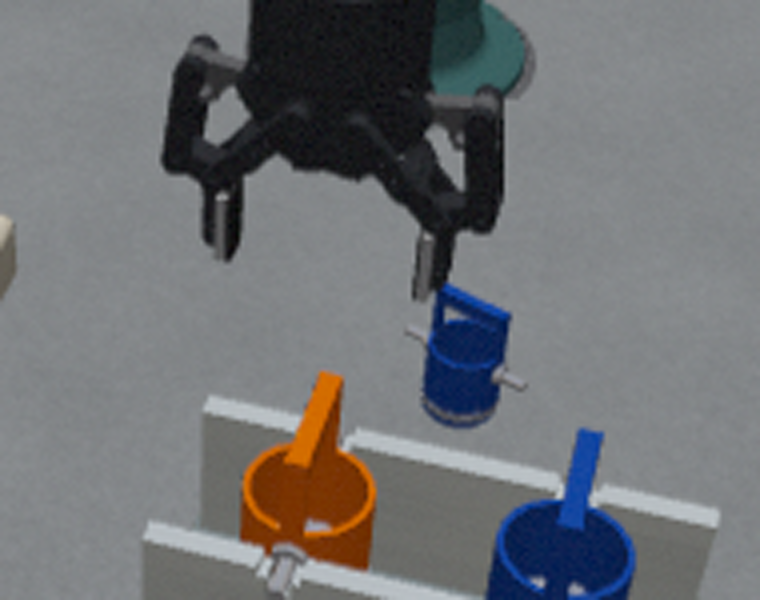

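View pics/top_b.png

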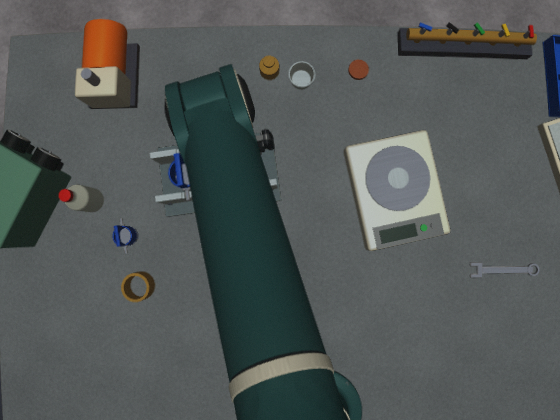

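The gripper is open and centred above the orange bar, with fingertips at scene (276,194) and (326,204).

Run:
```python
from h import *
for dx in(-.011,0,.011):
  a=np.array([-.136,.991]);b=np.array([.991,.136]);p=np.array([.5795,.1696])
  print([proj('scene',[*(p+b*dx+a*k),.2423]).round(1) for k in(-.0427,0,.0427)])
bar,pins,rim=model((.5805,.1688),.135)
for n in('scene','top'):
  im=cv2.imread(f'pics/{n}_a.png' );f=5;x0,y0,x1,y1=(260,215,400,305) if n=='scene' else (145,125,290,220)
  c=cv2.resize(im[y0:y1,x0:x1],None,fx=f,fy=f,interpolation=cv2.INTER_CUBIC)
  q=lambda P:(((np.array([proj(n,p) for p in P])-[x0,y0]+.5)*f).astype(np.int32))
  cv2.polylines(c,[q(bar)],True,(0,255,0),1);cv2.polylines(c,[q(rim)],True,(255,255,0),1)
  for p in q(pins):cv2.circle(c,tuple(map(int,p)),3,(0,0,255),-1)
  cv2.imwrite(f'pics/ov_{n}.png',c)
```

```text
[array([281. , 188.7]), array([303.2, 193.2]), array([326. , 197.8])]
[array([279.3, 192.1]), array([301.7, 196.7]), array([324.7, 201.4])]
[array([277.6, 195.6]), array([300.2, 200.2]), array([323.4, 205. ])]
```

View pics/ov_scene.png

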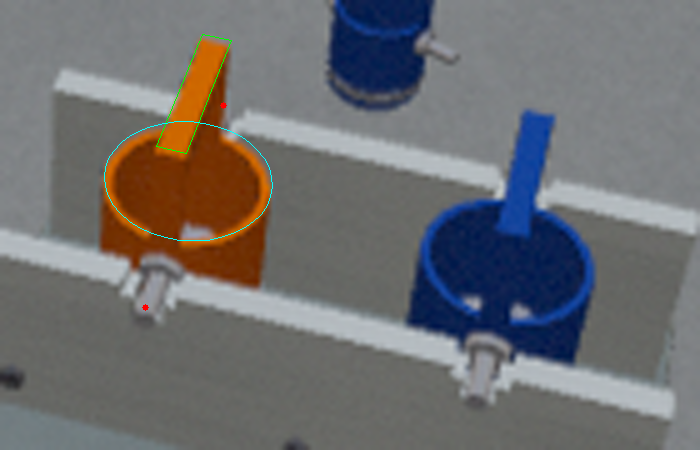

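View pics/ov_top.png

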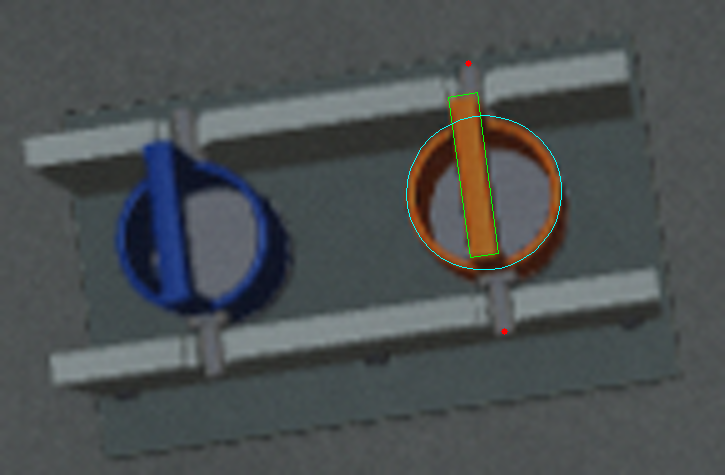

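The overlay matches the bar, rim and pins in both views to about 1–2 mm. Descending.

Emit:
carry_out([
  {"x":-0.1,"y":1.5,"z":0,"rx":0,"ry":0,"rz":0,"claw":-1},
  {"x":-0.1,"y":3.0,"z":0,"rx":0,"ry":0,"rz":0,"claw":-1},
  {"x":-0.1,"y":4.5,"z":0,"rx":0,"ry":0,"rz":0,"claw":-1},
  {"x":-0.1,"y":6.0,"z":0,"rx":0,"ry":0,"rz":0,"claw":-1},
  {"x":-0.1,"y":7.0,"z":0,"rx":0,"ry":0,"rz":0,"claw":-1},
  {"x":-0.1,"y":8.0,"z":0,"rx":0,"ry":0,"rz":0,"claw":-1},
  {"x":-0.1,"y":9.0,"z":0,"rx":0,"ry":0,"rz":0,"claw":-1},
  {"x":-0.1,"y":9.7,"z":0,"rx":0,"ry":0,"rz":0,"claw":-1},
  {"x":-0.1,"y":10.3,"z":0,"rx":0,"ry":0,"rz":0,"claw":-1},
  {"x":-0.1,"y":10.3,"z":0,"rx":0,"ry":0,"rz":0,"claw":-1},
  {"x":-0.1,"y":10.3,"z":0,"rx":0,"ry":0,"rz":0,"claw":-1},
])

```text
clock: 4.0
eef_pos: [0.5795, 0.1693, 0.1266]
eef_rot: [0.463, 0.533, -0.533, -0.466]
force: [0.8, 0.6, 0.1]
grip_width: 0.0856
```

```bash
python3 look.py c 220 150 410 300
```

```text
t 4.0 p [0.5795 0.1693 0.1266] F [0.85 0.57 0.08] w 0.08561304503179466 j [-0.39  0.51  0.07  1.81 -0.05  0.83  1.41]
[[-0.137 -0.002 -0.991]
 [ 0.991  0.003 -0.137]
 [ 0.003 -1.     0.002]]
scene tcp px [298.16810753 242.46057041]
top tcp px [240.17238308 161.91376901]
```

View pics/scene_cc.png

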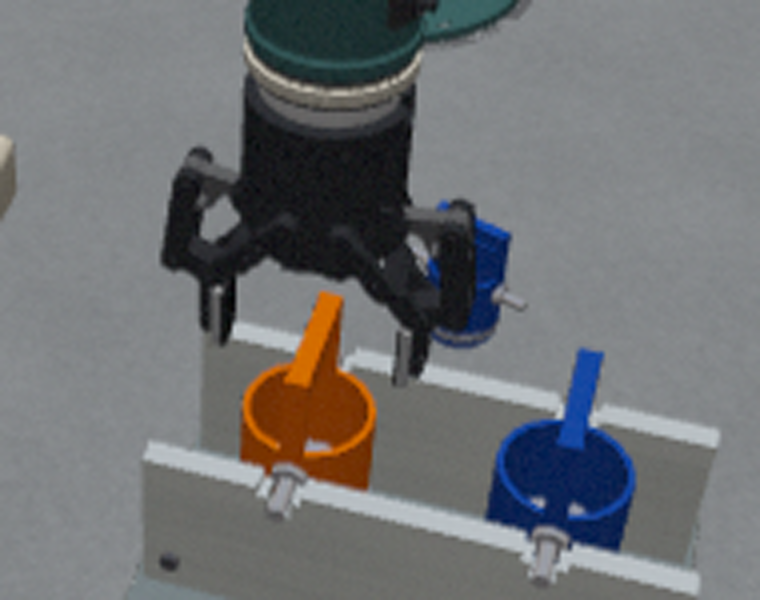

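The fingers straddle the bar symmetrically: pads at crop (218,310) and (403,360), bar middle at (315,340). Closing gradually.

Emit:
carry_out([
  {"x":0,"y":0,"z":0,"rx":0,"ry":0,"rz":0,"claw":-0.6},
  {"x":0,"y":0,"z":0,"rx":0,"ry":0,"rz":0,"claw":-0.3},
  {"x":0,"y":0,"z":0,"rx":0,"ry":0,"rz":0,"claw":0},
  {"x":0,"y":0,"z":0,"rx":0,"ry":0,"rz":0,"claw":0.2},
  {"x":0,"y":0,"z":0,"rx":0,"ry":0,"rz":0,"claw":0.4},
  {"x":0,"y":0,"z":0,"rx":0,"ry":0,"rz":0,"claw":0.5},
  {"x":0,"y":0,"z":0,"rx":0,"ry":0,"rz":0,"claw":0.55},
  {"x":0,"y":0,"z":0,"rx":0,"ry":0,"rz":0,"claw":0.6},
  {"x":0,"y":0,"z":0,"rx":0,"ry":0,"rz":0,"claw":0.65},
  {"x":0,"y":0,"z":0,"rx":0,"ry":0,"rz":0,"claw":0.7},
  {"x":0,"y":0,"z":0,"rx":0,"ry":0,"rz":0,"claw":0.75},
  {"x":0,"y":0,"z":0,"rx":0,"ry":0,"rz":0,"claw":0.8},
  {"x":0,"y":0,"z":0,"rx":0,"ry":0,"rz":0,"claw":0.9},
  {"x":0,"y":0,"z":0,"rx":0,"ry":0,"rz":0,"claw":1},
  {"x":0,"y":0,"z":0,"rx":0,"ry":0,"rz":0,"claw":1},
  {"x":0,"y":0,"z":0,"rx":0,"ry":0,"rz":0,"claw":1},
])

```text
clock: 5.7
eef_pos: [0.5797, 0.1695, 0.1271]
eef_rot: [0.463, 0.534, -0.533, -0.466]
force: [-0.7, 0.6, 1.9]
grip_width: 0.0114
```

```bash
python3 look.py d 220 150 410 300
```

```text
t 5.7 p [0.5797 0.1695 0.1271] F [-0.67  0.6   1.91] w 0.011417879886880486 j [-0.39  0.51  0.07  1.8  -0.05  0.83  1.41]
[[-0.137 -0.001 -0.991]
 [ 0.991  0.004 -0.137]
 [ 0.004 -1.     0.001]]
scene tcp px [298.25234612 242.37673284]
top tcp px [240.04571734 161.79832674]
```

View pics/scene_dc.png

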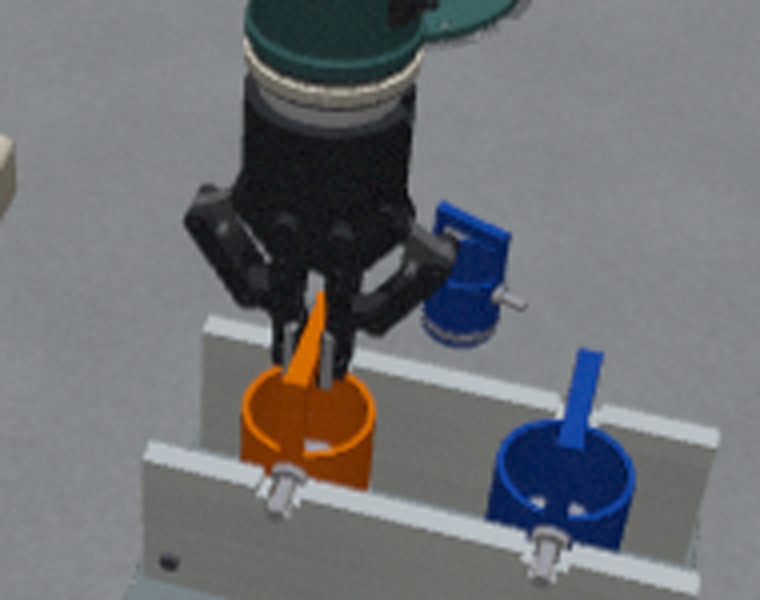

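The bar is held at 11.4 mm opening and the bucket hasn't moved. Lifting straight up, slowly.

Emit:
carry_out([
  {"x":0,"y":-0.3,"z":0,"rx":0,"ry":0,"rz":0,"claw":1},
  {"x":0,"y":-0.6,"z":0,"rx":0,"ry":0,"rz":0,"claw":1},
  {"x":0,"y":-0.9,"z":0,"rx":0,"ry":0,"rz":0,"claw":1},
  {"x":0,"y":-1.2,"z":0,"rx":0,"ry":0,"rz":0,"claw":1},
  {"x":0,"y":-1.5,"z":0,"rx":0,"ry":0,"rz":0,"claw":1},
  {"x":0,"y":-1.9,"z":0,"rx":0,"ry":0,"rz":0,"claw":1},
  {"x":0,"y":-2.3,"z":0,"rx":0,"ry":0,"rz":0,"claw":1},
  {"x":0,"y":-2.7,"z":0,"rx":0,"ry":0,"rz":0,"claw":1},
  {"x":0,"y":-3.2,"z":0,"rx":0,"ry":0,"rz":0,"claw":1},
  {"x":0,"y":-3.8,"z":0,"rx":0,"ry":0,"rz":0,"claw":1},
  {"x":0,"y":-4.6,"z":0,"rx":0,"ry":0,"rz":0,"claw":1},
  {"x":0,"y":-5.5,"z":0,"rx":0,"ry":0,"rz":0,"claw":1},
  {"x":0,"y":-6.5,"z":0,"rx":0,"ry":0,"rz":0,"claw":1},
  {"x":0,"y":-7.5,"z":0,"rx":0,"ry":0,"rz":0,"claw":1},
  {"x":0,"y":-8.5,"z":0,"rx":0,"ry":0,"rz":0,"claw":1},
  {"x":0,"y":-9.5,"z":0,"rx":0,"ry":0,"rz":0,"claw":1},
  {"x":0,"y":-10.5,"z":0,"rx":0,"ry":0,"rz":0,"claw":1},
  {"x":0,"y":-11.3,"z":0,"rx":0,"ry":0,"rz":0,"claw":1},
  {"x":0,"y":-12.0,"z":0,"rx":0,"ry":0,"rz":0,"claw":1},
  {"x":0,"y":-12.0,"z":0,"rx":0,"ry":0,"rz":0,"claw":1},
])

```text
clock: 7.8
eef_pos: [0.5805, 0.1693, 0.2483]
eef_rot: [0.464, 0.534, -0.532, -0.465]
force: [0.0, 0.4, -3.9]
grip_width: 0.0109
```

```bash
python3 look.py e 220 110 410 260
python3 - <<'E'
import numpy as np
from h import *
print('scenepan',atz('scene',(163.2,207.2),.07))
E
```

```text
t 7.8 p [0.5805 0.1693 0.2483] F [ 0.    0.44 -3.85] w 0.0109462388885581 j [-0.4   0.37  0.08  1.71 -0.04  1.06  1.4 ]
[[-0.137  0.    -0.991]
 [ 0.991  0.004 -0.137]
 [ 0.004 -1.    -0.001]]
scene tcp px [301.57246268 194.33269164]
top tcp px [234.19540345 151.18007118]
scenepan [ 0.55478309 -0.18326442  0.07      ]
```

View pics/scene_ec.png

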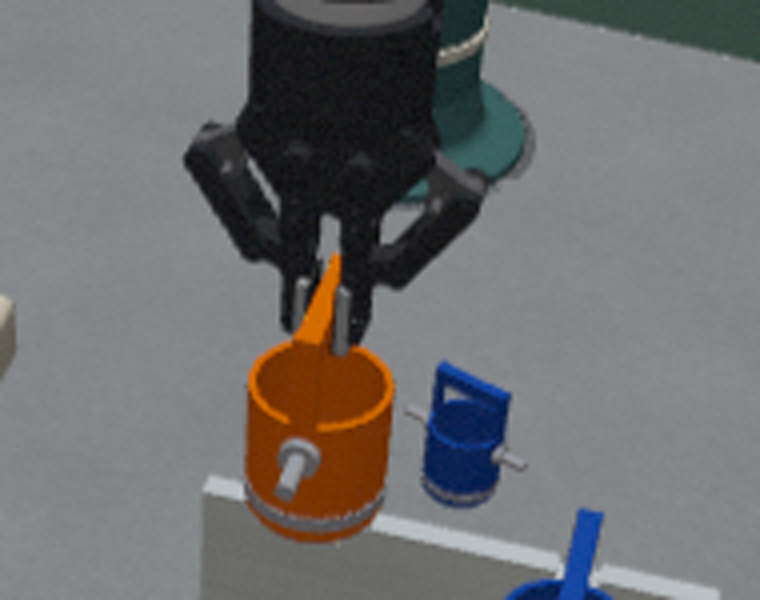

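The bucket is clear and level in the crop, and the measured weight is about 4–5 N. Moving over the pan.

Emit:
carry_out([
  {"x":-0.3,"y":0,"z":0.06,"rx":0,"ry":0,"rz":0,"claw":1},
  {"x":-1.1,"y":0,"z":0.23,"rx":0,"ry":0,"rz":0,"claw":1},
  {"x":-2.3,"y":0,"z":0.5,"rx":0,"ry":0,"rz":0,"claw":1},
  {"x":-3.9,"y":0,"z":0.86,"rx":0,"ry":0,"rz":0,"claw":1},
  {"x":-5.9,"y":0,"z":1.3,"rx":0,"ry":0,"rz":0,"claw":1},
  {"x":-8.15,"y":0,"z":1.8,"rx":0,"ry":0,"rz":0,"claw":1},
  {"x":-10.6,"y":0,"z":2.3,"rx":0,"ry":0,"rz":0,"claw":1},
  {"x":-13.2,"y":0,"z":2.9,"rx":0,"ry":0,"rz":0,"claw":1},
  {"x":-15.9,"y":0,"z":3.5,"rx":0,"ry":0,"rz":0,"claw":1},
  {"x":-18.6,"y":0,"z":4.1,"rx":0,"ry":0,"rz":0,"claw":1},
  {"x":-21.3,"y":0,"z":4.7,"rx":0,"ry":0,"rz":0,"claw":1},
  {"x":-23.9,"y":0,"z":5.2,"rx":0,"ry":0,"rz":0,"claw":1},
  {"x":-26.35,"y":0,"z":5.8,"rx":0,"ry":0,"rz":0,"claw":1},
  {"x":-28.6,"y":0,"z":6.3,"rx":0,"ry":0,"rz":0,"claw":1},
  {"x":-30.55,"y":0,"z":6.7,"rx":0,"ry":0,"rz":0,"claw":1},
  {"x":-32.2,"y":0,"z":7.05,"rx":0,"ry":0,"rz":0,"claw":1},
  {"x":-33.45,"y":0,"z":7.3,"rx":0,"ry":0,"rz":0,"claw":1},
  {"x":-34.2,"y":0,"z":7.5,"rx":0,"ry":0,"rz":0,"claw":1},
  {"x":-34.5,"y":0,"z":7.55,"rx":0,"ry":0,"rz":0,"claw":1},
  {"x":-34.5,"y":0,"z":7.55,"rx":0,"ry":0,"rz":0,"claw":1},
])

```text
clock: 9.9
eef_pos: [0.5521, -0.183, 0.2458]
eef_rot: [0.463, 0.534, -0.533, -0.466]
force: [0.1, -0.1, -4.9]
grip_width: 0.0112
```

```bash
python3 look.py f 70 80 260 230
```

```text
t 9.9 p [ 0.5521 -0.183   0.2458] F [ 0.13 -0.11 -4.94] w 0.011192658622897119 j [ 0.08  0.34  0.23  1.77 -0.09  1.04  2.05]
[[-0.137 -0.002 -0.991]
 [ 0.991  0.004 -0.137]
 [ 0.004 -1.     0.001]]
scene tcp px [152.13656066 142.05663566]
top tcp px [421.30965022 165.79685903]
```

View pics/scene_fc.png

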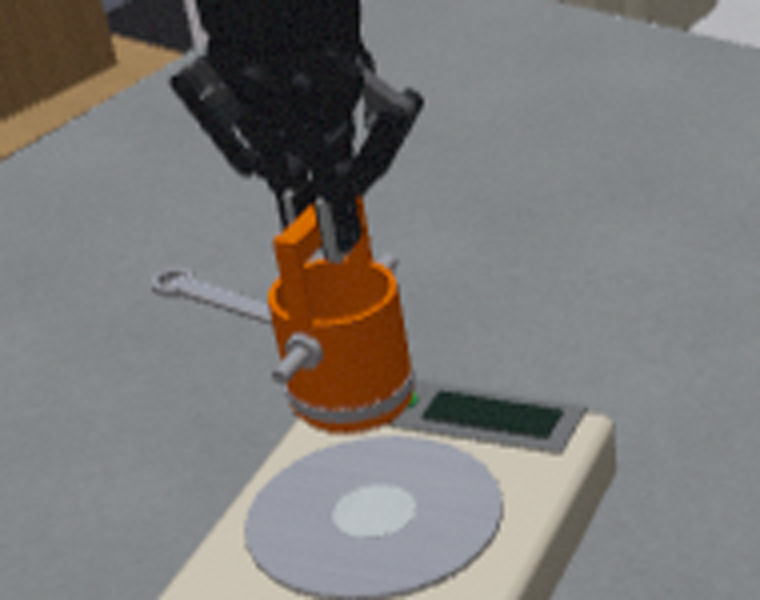

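The bucket's edges are parallel to the projected vertical here, so it is upright, and it sits over the pan. Contact is expected at TCP z ≈ 0.167.

Emit:
carry_out([
  {"x":0,"y":0.5,"z":0,"rx":0,"ry":0,"rz":0,"claw":1},
  {"x":0,"y":1.2,"z":0,"rx":0,"ry":0,"rz":0,"claw":1},
  {"x":0,"y":2.0,"z":0,"rx":0,"ry":0,"rz":0,"claw":1},
  {"x":0,"y":2.8,"z":0,"rx":0,"ry":0,"rz":0,"claw":1},
  {"x":0,"y":3.6,"z":0,"rx":0,"ry":0,"rz":0,"claw":1},
  {"x":0,"y":4.3,"z":0,"rx":0,"ry":0,"rz":0,"claw":1},
  {"x":0,"y":5.0,"z":0,"rx":0,"ry":0,"rz":0,"claw":1},
  {"x":0,"y":5.6,"z":0,"rx":0,"ry":0,"rz":0,"claw":1},
  {"x":0,"y":6.1,"z":0,"rx":0,"ry":0,"rz":0,"claw":1},
  {"x":0,"y":6.5,"z":0,"rx":0,"ry":0,"rz":0,"claw":1},
  {"x":0,"y":6.8,"z":0,"rx":0,"ry":0,"rz":0,"claw":1},
  {"x":0,"y":7.0,"z":0,"rx":0,"ry":0,"rz":0,"claw":1},
  {"x":0,"y":7.2,"z":0,"rx":0,"ry":0,"rz":0,"claw":1},
  {"x":0,"y":7.2,"z":0,"rx":0,"ry":0,"rz":0,"claw":1},
])

```text
clock: 11.4
eef_pos: [0.5522, -0.1817, 0.1736]
eef_rot: [0.463, 0.534, -0.533, -0.466]
force: [-0.3, -0.4, -5.4]
grip_width: 0.0113
```

```bash
python3 look.py g 80 110 250 250
```

```text
t 11.4 p [ 0.5522 -0.1817  0.1736] F [-0.28 -0.39 -5.36] w 0.011296656145866606 j [ 0.1   0.42  0.21  1.84 -0.11  0.9   2.07]
[[-0.138 -0.002 -0.99 ]
 [ 0.99   0.004 -0.138]
 [ 0.004 -1.     0.001]]
scene tcp px [157.81138203 170.5390694 ]
top tcp px [409.95271993 170.99764349]
```

View pics/scene_gc.png

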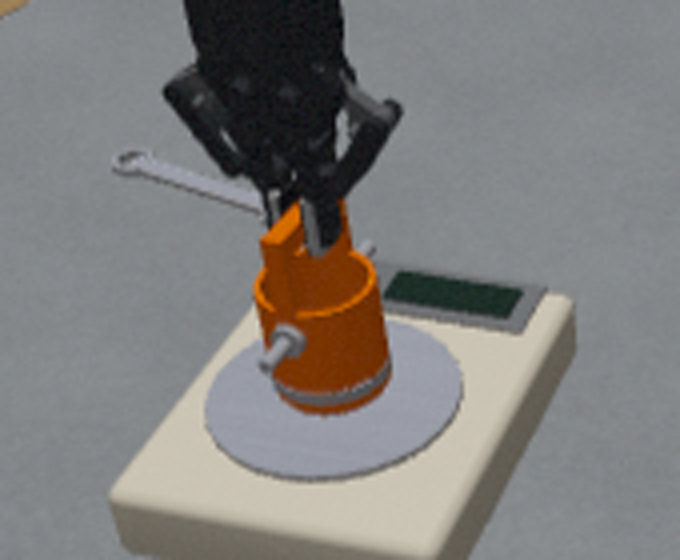

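The bucket is centred over the pan, about 6 mm above it, with no contact yet (−5.4 N). Lowering in small steps.

Emit:
carry_out([
  {"x":0,"y":0.1,"z":0,"rx":0,"ry":0,"rz":0,"claw":1},
  {"x":0,"y":0.2,"z":0,"rx":0,"ry":0,"rz":0,"claw":1},
  {"x":0,"y":0.3,"z":0,"rx":0,"ry":0,"rz":0,"claw":1},
  {"x":0,"y":0.4,"z":0,"rx":0,"ry":0,"rz":0,"claw":1},
  {"x":0,"y":0.45,"z":0,"rx":0,"ry":0,"rz":0,"claw":1},
  {"x":0,"y":0.5,"z":0,"rx":0,"ry":0,"rz":0,"claw":1},
  {"x":0,"y":0.5,"z":0,"rx":0,"ry":0,"rz":0,"claw":1},
])

```text
clock: 12.2
eef_pos: [0.5523, -0.1817, 0.1688]
eef_rot: [0.463, 0.534, -0.533, -0.466]
force: [0.2, -0.6, -5.9]
grip_width: 0.0111
```

Emit:
carry_out([
  {"x":0,"y":0.05,"z":0,"rx":0,"ry":0,"rz":0,"claw":1},
  {"x":0,"y":0.1,"z":0,"rx":0,"ry":0,"rz":0,"claw":1},
  {"x":0,"y":0.1,"z":0,"rx":0,"ry":0,"rz":0,"claw":1},
])

```text
clock: 12.5
eef_pos: [0.5523, -0.1817, 0.1677]
eef_rot: [0.463, 0.534, -0.533, -0.466]
force: [0.7, -0.7, -5.2]
grip_width: 0.0109
```

Emit:
carry_out([
  {"x":0,"y":0.04,"z":0,"rx":0,"ry":0,"rz":0,"claw":1},
  {"x":0,"y":0.08,"z":0,"rx":0,"ry":0,"rz":0,"claw":1},
  {"x":0,"y":0.08,"z":0,"rx":0,"ry":0,"rz":0,"claw":1},
])

```text
clock: 12.8
eef_pos: [0.5525, -0.1816, 0.1674]
eef_rot: [0.463, 0.534, -0.533, -0.465]
force: [-1.7, 1.8, 0.1]
grip_width: 0.0113
```

Touchdown: the load went from −5.5 to 0 N at the expected height. Releasing gradually.

Emit:
carry_out([
  {"x":0,"y":0,"z":0,"rx":0,"ry":0,"rz":0,"claw":0.7},
  {"x":0,"y":0,"z":0,"rx":0,"ry":0,"rz":0,"claw":0.6},
  {"x":0,"y":0,"z":0,"rx":0,"ry":0,"rz":0,"claw":0.4},
  {"x":0,"y":0,"z":0,"rx":0,"ry":0,"rz":0,"claw":0},
  {"x":0,"y":0,"z":0,"rx":0,"ry":0,"rz":0,"claw":-0.5},
  {"x":0,"y":0,"z":0,"rx":0,"ry":0,"rz":0,"claw":-1},
  {"x":0,"y":0,"z":0,"rx":0,"ry":0,"rz":0,"claw":-1},
  {"x":0,"y":0,"z":0,"rx":0,"ry":0,"rz":0,"claw":-1},
  {"x":0,"y":0,"z":0,"rx":0,"ry":0,"rz":0,"claw":-1},
])

```text
clock: 13.7
eef_pos: [0.5525, -0.1816, 0.1674]
eef_rot: [0.463, 0.534, -0.533, -0.465]
force: [0.5, 0.4, -0.2]
grip_width: 0.0851
```

```bash
python3 look.py h 80 110 250 250
```

```text
t 13.7 p [ 0.5525 -0.1816  0.1674] F [ 0.51  0.36 -0.19] w 0.08509152220719773 j [ 0.1   0.43  0.21  1.84 -0.12  0.89  2.07]
[[-0.138 -0.001 -0.99 ]
 [ 0.99   0.004 -0.138]
 [ 0.004 -1.     0.001]]
scene tcp px [158.15514832 172.92041474]
top tcp px [409.08190336 171.23242967]
```

View pics/scene_hc.png

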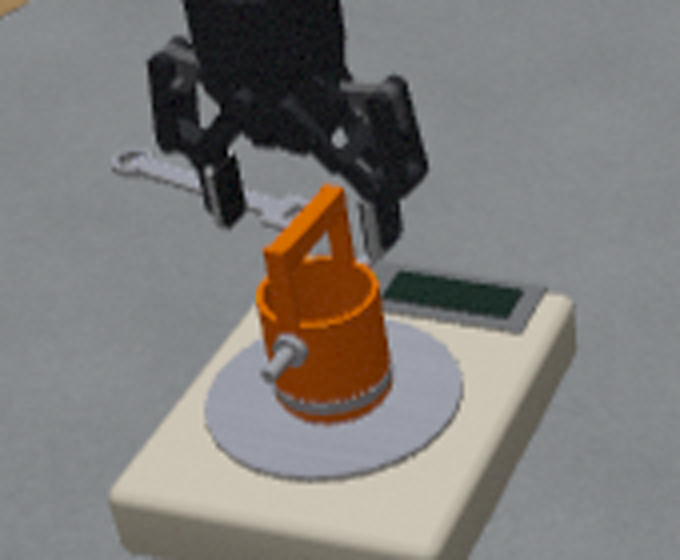

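The bucket stands released and upright. Retreating straight up, then back over free table so the top camera can see it.

Emit:
carry_out([
  {"x":0,"y":-1,"z":0,"rx":0,"ry":0,"rz":0,"claw":-1},
  {"x":0,"y":-2.5,"z":0,"rx":0,"ry":0,"rz":0,"claw":-1},
  {"x":0,"y":-4.5,"z":0,"rx":0,"ry":0,"rz":0,"claw":-1},
  {"x":0,"y":-6.5,"z":0,"rx":0,"ry":0,"rz":0,"claw":-1},
  {"x":0,"y":-8.5,"z":0,"rx":0,"ry":0,"rz":0,"claw":-1},
  {"x":0,"y":-10.5,"z":0,"rx":0,"ry":0,"rz":0,"claw":-1},
  {"x":0,"y":-12,"z":0,"rx":0,"ry":0,"rz":0,"claw":-1},
  {"x":2,"y":-12,"z":0,"rx":0,"ry":0,"rz":0,"claw":-1},
  {"x":5,"y":-12,"z":1,"rx":0,"ry":0,"rz":0,"claw":-1},
  {"x":8,"y":-12,"z":2,"rx":0,"ry":0,"rz":0,"claw":-1},
  {"x":11,"y":-12,"z":3,"rx":0,"ry":0,"rz":0,"claw":-1},
  {"x":14,"y":-12,"z":4,"rx":0,"ry":0,"rz":0,"claw":-1},
  {"x":17,"y":-12,"z":5,"rx":0,"ry":0,"rz":0,"claw":-1},
  {"x":19,"y":-12,"z":6,"rx":0,"ry":0,"rz":0,"claw":-1},
  {"x":20,"y":-12,"z":7,"rx":0,"ry":0,"rz":0,"claw":-1},
  {"x":20,"y":-12,"z":7,"rx":0,"ry":0,"rz":0,"claw":-1},
  {"x":20,"y":-12,"z":7,"rx":0,"ry":0,"rz":0,"claw":-1},
])

```text
clock: 15.5
eef_pos: [0.4562, 0.0053, 0.2891]
eef_rot: [0.464, 0.534, -0.532, -0.465]
force: [1.0, 0.1, 0.0]
grip_width: 0.0854
```

```bash
python3 look.py i 80 110 250 250
python3 - <<'E'
from h import *
for t in("orange_bucket_center","blue_bucket_center"):
  for n in('scene','top'): 
    print(t,n,[(d['conf'],d['centre'],atz(n,d['centre'],.1315 if t[0]=='o' else .0915).round(3)) for d in viewer.landmark_of(t,n)])
E
```

```text
t 15.5 p [0.4562 0.0053 0.2891] F [1.05 0.08 0.  ] w 0.08535093143749274 j [-0.18  0.07  0.1   1.99 -0.01  1.08  1.64]
[[-0.137  0.    -0.991]
 [ 0.991  0.004 -0.137]
 [ 0.004 -1.    -0.001]]
scene tcp px [252.27644719 123.77412472]
top tcp px [324.77904396 216.33923232]
orange_bucket_center scene [(0.84, [162.9, 186.0], array([ 0.55 , -0.177,  0.132]))]
orange_bucket_center top [(0.98, [403.8, 177.4], array([ 0.544, -0.18 ,  0.131]))]
blue_bucket_center scene [(0.91, [334.9, 217.0], array([0.432, 0.199, 0.092])), (0.73, [359.2, 273.5], array([0.573, 0.298, 0.092])), (0.58, [445.7, 266.4], array([0.478, 0.449, 0.092]))]
blue_bucket_center top [(0.88, [236.8, 257.8], array([0.374, 0.18 , 0.092])), (0.76, [184.0, 173.9], array([0.559, 0.298, 0.092])), (0.67, [124.1, 236.0], array([0.422, 0.432, 0.092]))]
```

View pics/scene_i.png

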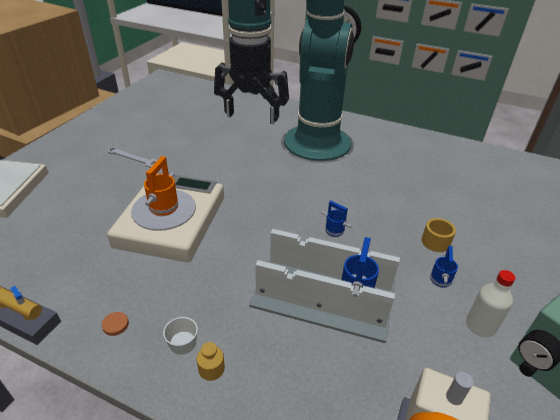

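View pics/top_i.png

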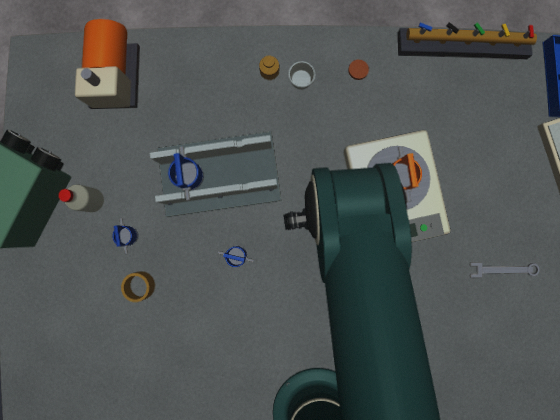

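The scene picture shows the orange bucket upright in the middle of the pan at (161,195). The blue bucket hangs unchanged at (361,270), and the arm is clear of everything. Handing in.

```bash
python3 -c "
from cell import order
print(order.finish_job())"
```

```text
the job is handed in; nothing more can be done
None
```

I lifted the orange bucket out of the rack by its crossbar, set it upright on the balance pan, released it, and handed the job in at about 15.7 s. The hand-in returned no verdict.

**What the last checks showed:**
- **Touchdown:** it was gentle. The wrist load went from about −5.5 N to 0 at the expected height (tool tip at 0.167 m).
- **Position on the pan:** the network's fixes on the bucket after release put its axis 2–9 mm from the pan's centre, against the 30 mm allowed. In the pictures it stands upright and clear of the gripper.
- **Blue bucket:** it hangs as before in both views. The network's fixes on it moved by 5 mm in the scene view and 10 mm in the top view. I put that down to detection noise, because the pictures show no change. The network also reported the two small blue decoys, which I ignored.
- **Arm:** it is parked clear of everything, with wrist force around 1 N.

**What failed or disagreed:**
- The first move call was refused as "invalid input" because I had left out some keys. Nothing moved.
- The two cameras disagreed by 4–5 mm in x for both the bucket and the pan, so I used values between them.
- My colour mask for the pan leaked past its edge, so I picked the circle by hand instead. It came out at the correct 150 mm across.
- In the last top view the arm covers part of the bucket.

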